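# Shift the dark-field stop through its L-shaped gate

### The job

On the low light base, push the upright knob that stands in the L-shaped slot with the fingertips: along the long leg to the corner, then round the corner and along the short leg until it is fully home against the end of the slot, so that the black dark-field stop sits under the specimen dish; then move clear of it. Only push the knob, never lift it, and leave the small knob in the straight slot, the dish and everything else where they are.

Things in the scene. Friction and masses are not known exactly. Their poses are not given: they have to be found in the camera images.
- light_base: Microscope light base fixed to the bench: low dark box, 220 (x) by 300 (y) by 50 mm high, flat grey top plate. Origin: centre of its underside; x runs away from the robot at yaw 0, y to the left, z up. In the left (+y) part of the plate is an L-shaped slot 15 mm wide; right of it an 80 mm square clear window (centre x +30, y -30 mm); near the right edge a straight slot. Place and yaw vary.
- gate_start (a point): Point on the top of the plate (base x -70, y +95, z +50 mm): pin centre at the near, closed end of the long leg of the L-shaped slot.
- gate_corner (a point): Point on the top of the plate (base x +30, y +95, z +50 mm): pin centre in the corner of the L, 100 mm along base +x from gate_start. The far wall of the slot lets the pin centre go 1.5 mm farther.
- gate_end (a point): Point on the top of the plate (base x +30, y +50, z +50 mm): pin centre at the closed end of the short leg, 45 mm along base -y from gate_corner.
- pin_top (a point): Centre of the top of the knob to push: aluminium cylinder 24 mm in diameter with dark rings, from 2 to 45 mm above the plate (this point: 95 mm above the bench). Its 12 mm pin runs in the L-shaped slot, with 1.5 mm play each side, against about 1 N of friction and some damping; it stays upright and where it is left; the slot walls keep it on its path.
- carriage (a joint): Travel of the knob along base +x, m: 0 at gate_start, 0.100 at gate_corner (0.0985 to 0.1015 with play); starts between 0 and 0.04.
- crossbar (a joint): Travel of the knob along base -y, m: about 0 (play of 0.0015 either way) in the long leg, 0.045 when home at gate_end.
- gate_pin (a joint): Lift of the knob straight up out of its seat, m: 0 when seated. A soft spring (2.4 N at rest) and its weight (0.6 N) hold it down; it can be drawn up 25 mm, which must not happen: back away from it before raising a finger that presses on its side.
- dimmer_top (a point): Centre of the top of the small dimmer knob in the straight slot at the right of the base (base y -115 mm): 20 mm in diameter, 28 mm tall above the plate. Leave alone.
- dish: Clear round dish with a specimen, 60 mm in diameter, 14 mm high, loose on the window. Origin: centre of its underside. Leave alone.
- jar: Amber specimen jar with white cap, 30 mm in diameter, 42 mm high, loose on the plate about 80 mm right of the long leg. Origin: centre of its underside. Leave alone.
- forceps: Steel forceps 115 mm long, 4 mm thick, lying on the near right part of the plate. Origin: middle of the underside. Leave alone.
- flask_a: Pink insulated food flask, 90 mm in diameter, 142 mm high, on the bench to the left. Origin: centre of its underside. Leave alone.
- flask_b: Second flask, the same, on the bench to the right. Leave alone.
- beaker: Glass beaker, 60 mm in diameter, 70 mm high, on the bench to the left. Origin: centre of its underside. Leave alone.
- phone: Black phone, 150 by 73 by 9 mm, flat on the bench to the right. Origin: centre of its underside. Leave alone.

How it is judged:
On the way, in this order (a step that is already met when the one before it is completed fails the run):
1. the knob has been pushed along the long leg to the corner (value of joint carriage above 0.094 m and value of joint crossbar below 0.015 m), for 0.03 s.
2. the knob is home at the end of the short leg (value of joint carriage above 0.094 m and value of joint crossbar above 0.0415 m and value of joint gate_pin below 0.003 m), for 0.2 s.
At the end, for the whole second after the job is handed in: the knob stands at the closed end of the short leg, within 3.5 mm of the end stop, seated (lifted less than 3 mm) and at rest (all of step 2 and velocity of joint carriage between -0.005 and 0.005 m/s and velocity of joint crossbar between -0.005 and 0.005 m/s); the robot touches nothing.
It fails at once if the knob is lifted by more than 10 mm (value of joint gate_pin above 0.01 m).
It fails at once if the dimmer knob is shifted by more than 8 mm (distance of dimmer_top from where it was at the start of the episode above 0.008 m).
It fails at once if the dish or the jar is moved by more than 15 mm (distance of any of dish, jar from where it was at the start of the episode above 0.015 m).
It fails at once if the forceps, phone, beaker or a flask is moved by more than 20 mm (distance of any of forceps, flask_a, flask_b, beaker, phone from where it was at the start of the episode above 0.02 m).
It also fails if it takes over 42 s, if anything falls off the work surface, if the arm or the gripper's body presses on something with over 40 N, if the wrist force passes 120 N, or if a joint passes its speed limit or range.

### The arm

A 7-joint arm with a two-finger parallel gripper is mounted at the origin on the work surface. World frame = base frame: x ahead of the robot, y to its left, z up, the work surface at z = 0. Lengths are in m, angles in rad, forces in N, time in s.
With the tool pointing down it reaches from about 0.4 to 0.875 m from the base axis. Payload 19.3 kg.
Tool frame: the origin (TCP) lies on the centre line of the jaws, within the pads' length; the fingertips stand 25 mm ahead of it and the grasp point (between the pads) lies 6 mm ahead of it (tips_ahead is the distance from the TCP to the fingertips, in m); z points along the fingers, y is the direction in which the jaws open and shut (so a half turn about z gives the same grasp; the last joint's range is limited). The gripper opens to 85 mm and grips with 20 to 120 N. Pads are 22 mm wide; open, the fingers measure 114 mm over their backs; the gripper's body (76 mm by 85 mm) begins 54 mm behind the grasp point. The pads swing forward as they close: fully open they stand 13 mm farther back than shut.
Start: joints at [1.155, 0.521, -0.036, 1.599, 0.021, 1.021, -0.113], TCP at [0.212, -0.588, 0.256] pointing down, gripper open.
Joint ranges: [-2.91, 2.91], [-0.3, 2.13], [-1.5, 1.42], [0.17, 2.43], [-1.26, 4.41], [0.16, 1.93], [-2.52, 2.52]. Speed limits (rad/s): [1.89, 1.89, 2.39, 2.39, 3.01, 3.01, 3.01].

### API

Orientations are given as [roll, pitch, yaw] about the fixed x, y, z axes, in that order (R = Rz(yaw) Ry(pitch) Rx(roll)).
In Python, from workcell import observe, grab_frame, job_done, outline_of, tips_ahead gives the robot as it stands. The module is installed in compiled form; this text tells all that it offers.
- The arm moves only by the tool move_arm, never from a script. Its argument "motion" is a list of rows, each a list of 2 entries, a list of its own where there are three numbers: the shift along the world's x, y, z in mm, then the turn, a rotation vector about the world's x, y, z in rad. A call has 1 to 12 rows; each row is the pose to reach, as a shift and turn from the pose commanded when the call began; what a row does not reach only later rows make up. A row lasts 1/8 s, in which the tool goes at most 62.5 mm and 10.7 degrees, less where a joint would pass 70% of its speed; a pose out of reach is approached as far as the arm can. A call with a gripper value outside its range is refused whole. "jaw" is the finger opening in mm, from 0 to 85.4, set as the call begins (left out, the last holds). The fingers move at their own pace and stop on an object; "grip_force" is the grip in N (left out, the last holds). Time passes only in rows, so rows that repeat a pose let the fingers close. It gives the time, the measured TCP pose, the force and the opening at its end, in the units of the state.
- observe(): the state, without advancing time (a new reading comes with each control period).
- grab_frame(name): name is "scene" or "top"; returns a dict with "frame" (384x512x3 uint8, red, green, blue), "fx", "fy", "cx", "cy" (pixels), "dist" ([k1, k2, p1, p2, k3] as OpenCV has them; the pictures are not rectified), "T" (4x4, takes a point from camera to world coordinates). Camera axes: x right, y down, z forward; pixel columns grow to the right and rows downward; lengths in m; the calibration is good to about 2 mm. A picture is of the moment at which its call begins. There is no depth.
- job_done(): hands the job in, once; it reports no verdict.
Trained networks look in the newest picture that a camera, given by its name, has taken for a name from the list of things; names that differ only in an ending like _2 or _b are one class to them, and where a whole thing is asked for, a point or a joint stands for the part that bears it (a point fixed in the world has none). Each returns a list of dicts, best first, with "score" (0 to 1); they miss things now and then, are a little off and sometimes report something else, mostly with a low value. They report only what shows in the picture. A call takes as long as a camera call.
- outline_of(label, camera): "pixels" (384x512 bool, what is visible of it) and "pixel" ([column, row] in pixels, amid what is visible of it).
The state is a dict: "clock": time; "qpos": joint angles; "qd": joint speeds; "joint_efforts": joint torques, N m; "position": TCP position; "tool_rot": TCP orientation; "force": force on the tool from outside, world axes, zero at the start; "moment": the same for the moment, N m; "grip_width": finger opening in m.
Only numpy, scipy, OpenCV 4.12 (cv2) and the standard library are available. Lean on these libraries where they do the work, as an engineer would, in place of code of your own. Each camera call takes 0.05 s, during which the arm holds its last target.

## Working session

There is one attempt and no reset: what is moved stays moved. The work goes in short steps, Python scripts to look and compute and a tool call to move; the robot and the scene stay as the last step left them, time stands still between calls to the robot, and variables do not carry over. Pictures are saved under pics/ and viewed, and the job is handed in when it is done.

Besides the shell and the picture viewer there is one more tool, called after ">>>" as name([rows], argument=value, ...), one row to a line, values as JSON. move_arm: Moves the arm, as the interface text tells. Its arguments: {"type":"object","properties":{"motion":{"type":"array"},"jaw":{"type":"number"},"grip_force":{"type":"number"}},"required":["motion"]}

```bash
mkdir -p pics
cat > h.py <<'E'
import numpy as np, cv2
from workcell import *
def ray(f,px):
    K=np.array([[f['fx'],0,f['cx']],[0,f['fy'],f['cy']],[0,0,1.]])
    u=cv2.undistortPoints(np.array([[px]],float),K,np.array(f['dist']))[0,0]
    T=np.array(f['T']); return T[:3,3],T[:3,:3]@np.array([u[0],u[1],1.])
def atz(f,px,z):
    o,d=ray(f,px); return o+d*(z-o[2])/d[2]
def proj(f,P):
    T=np.linalg.inv(np.array(f['T']));K=np.array([[f['fx'],0,f['cx']],[0,f['fy'],f['cy']],[0,0,1.]])
    r,_=cv2.Rodrigues(T[:3,:3]); return cv2.projectPoints(np.array(P,float).reshape(-1,3),r,T[:3,3],K,np.array(f['dist']))[0][:,0]
E
python3 - <<'E'
from h import *
s=observe(); print({k:np.round(v,3) for k,v in s.items()}, tips_ahead if not callable(tips_ahead) else tips_ahead())
for c in ("scene","top"):
    f=grab_frame(c); cv2.imwrite(f"pics/{c}1.png",f['frame'][:,:,::-1]); np.save(f"{c}.npy",f,allow_pickle=True)
    print(c,np.round(f['T'],3).tolist())
    for l in ("light_base","pin_top","dimmer_top","dish","jar","forceps","flask_a","beaker"):
        for r in outline_of(l,c)[:2]:
            print(l,round(r['score'],2),np.round(r['pixel'],1),r['pixels'].sum())
E
```

```text
{'clock': np.float64(0.0), 'qpos': array([ 1.155,  0.522, -0.036,  1.6  ,  0.021,  1.021, -0.113]), 'qd': array([-0.   ,  0.   , -0.   ,  0.001, -0.001, -0.001,  0.001]), 'joint_efforts': array([ 1.0000e-03, -9.2710e+01,  1.9800e+00, -3.6994e+01,  1.8000e-02,
        8.0000e-03, -0.0000e+00]), 'position': array([ 0.212, -0.588,  0.256]), 'tool_rot': array([-3.14 ,  0.   ,  0.346]), 'force': array([-0.874,  0.9  ,  0.081]), 'moment': array([ 0.01 , -0.042,  0.007]), 'grip_width': np.float64(0.085)} 0.025
scene [[-0.272, 0.591, -0.76, 1.434], [0.962, 0.152, -0.226, 0.226], [-0.018, -0.792, -0.61, 0.811], [0.0, 0.0, 0.0, 1.0]]
light_base 0.61 [234.9 215.4] 6872
pin_top 0.5 [269.4 203.8] 98
dimmer_top 0.58 [195.4 190.7] 70
dish 0.75 [214.6 207.6] 330
dish 0.7 [270.  205.5] 151
jar 0.71 [268.4 202.5] 157
jar 0.63 [245.8 191.5] 117
forceps 0.47 [226.8 186.2] 49
flask_a 0.92 [417.4 208.1] 2040
flask_a 0.91 [105.  201.7] 1905
beaker 0.77 [437.2 266.1] 866
beaker 0.19 [233.8 217.9] 6818
top [[-0.005, -0.997, 0.077, 0.449], [-1.0, 0.006, 0.009, -0.036], [-0.01, -0.077, -0.997, 1.373], [0.0, 0.0, 0.0, 1.0]]
light_base 0.77 [283.8 179.7] 7749
pin_top 0.65 [246.3 186.6] 64
dish 0.8 [297.1 174.8] 374
jar 0.46 [278.4 194.3] 67
forceps 0.78 [300.  215.1] 228
flask_a 0.89 [111.2 215.7] 1146
flask_a 0.87 [405.5 147.6] 1123
beaker 0.82 [105.5 158.5] 424
beaker 0.3 [283.7 183.5] 7690
```

Run:
```python
from h import *
a=cv2.imread("pics/top1.png")[120:250,200:370]; cv2.imwrite("pics/top1c.png",cv2.resize(a,None,fx=4.5,fy=4.5,interpolation=cv2.INTER_CUBIC))
a=cv2.imread("pics/scene1.png")[150:280,160:330]; cv2.imwrite("pics/scene1c.png",cv2.resize(a,None,fx=4.5,fy=4.5,interpolation=cv2.INTER_CUBIC))
```

```text
(no output)
```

View pics/top1c.png

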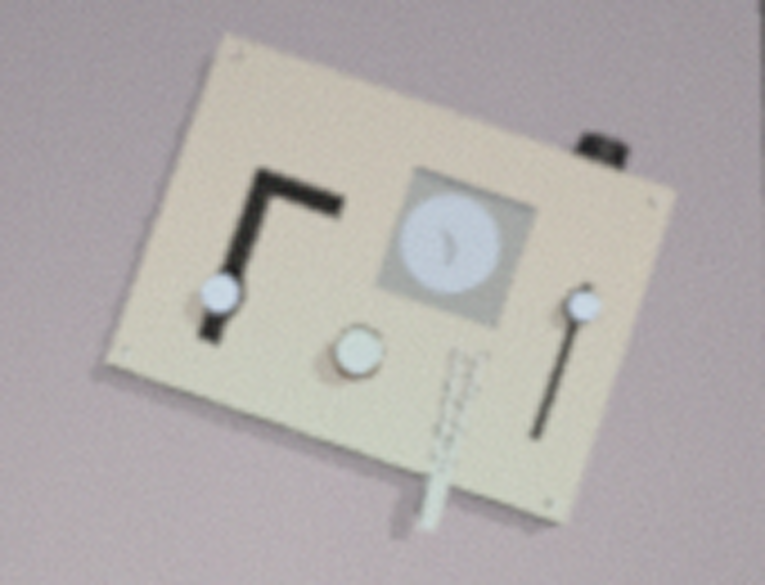

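View pics/scene1c.png

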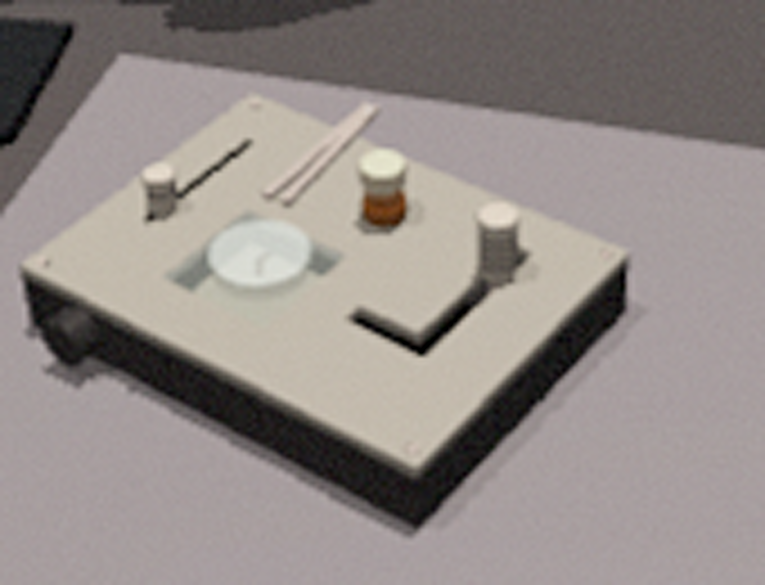

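View pics/top1.png

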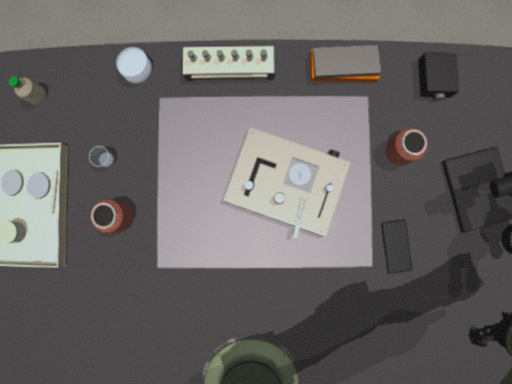

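View pics/scene1.png

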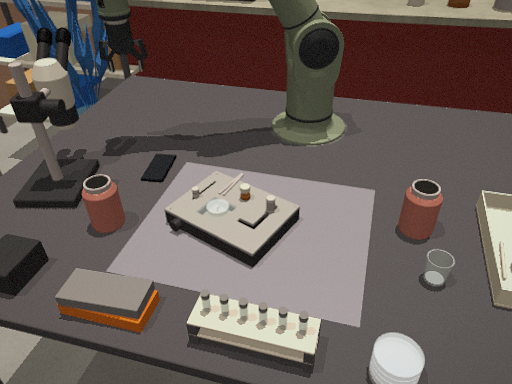

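The top view shows the plate corners at crop (228,35), (675,190), (563,523) and (107,363). The knob top is at crop (220,293), the jar at (358,350), and the L corner at about (265,180). Next I fit the base pose.

```bash
cat > fit.py <<'E'
from h import *
from scipy.optimize import least_squares
ft=np.load("top.npy",allow_pickle=True).item(); fs=np.load("scene.npy",allow_pickle=True).item()
ct=np.array([(228,35),(675,190),(563,523),(107,363)])/4.5+(200,120)-.39
cs=np.array([(415,470),(25,265),(252,95),(628,255)])/4.5+(160,150)-.39
B=np.array([(110,150,50),(110,-150,50),(-110,-150,50),(-110,150,50)])/1e3
def w(p,b):
    c,s=np.cos(p[2]),np.sin(p[2]); b=np.atleast_2d(b); return np.c_[p[0]+c*b[:,0]-s*b[:,1],p[1]+s*b[:,0]+c*b[:,1],b[:,2]]
for n,fn in (("top",lambda p:(proj(ft,w(p,B))-ct).ravel()),("scene",lambda p:(proj(fs,w(p,B))-cs).ravel()),("both",lambda p:np.r_[(proj(ft,w(p,B))-ct).ravel(),(proj(fs,w(p,B))-cs).ravel()])):
    r=least_squares(fn,[.65,-.1,-.3]); print(n,np.round(r.x,4),np.round(r.fun,1))
p=r.x
pt=atz(ft,np.array((220,293))/4.5+(200,120)-.39,.095); ps=atz(fs,np.array((498,215))/4.5+(160,150)-.39,.095)
c,s=np.cos(p[2]),np.sin(p[2])
for n,q in (("pin top",pt),("pin scene",ps),("jar",atz(ft,np.array((358,350))/4.5+(200,120)-.39,.092)),("dish",atz(ft,np.array((450,243))/4.5+(200,120)-.39,.064)),("fl b",atz(ft,(412,141),.142)),("fl a",atz(ft,(104,216),.142))):
    d=q[:2]-p[:2]; print(n,np.round(q,4),"base",np.round([c*d[0]+s*d[1],-s*d[0]+c*d[1]],4))
print("pts",np.round(w(p,[(-.07,.095,.05),(.03,.095,.05),(.03,.05,.05)]),4))
print("corner of slot top px",atz(ft,np.array((265,183))/4.5+(200,120)-.39,.05))
E
python3 fit.py
```

```text
top [ 0.583  -0.104  -0.3447] [-0.7 -0.6  0.7  0.1  0.4  0.4 -0.4  0. ]
scene [ 0.5849 -0.102  -0.3507] [ 0.2  0.1 -1.1  0.   0.5 -0.3  0.5 -0.2]
both [ 0.5835 -0.1031 -0.3473] [-0.9 -0.9  0.4  0.1 -0.   0.3 -0.7 -0.3  0.1 -0.5 -1.3 -0.2  0.1 -0.6
  0.2 -0.8]
pin top [0.569  0.0021 0.095 ] base [-0.0495  0.094 ]
pin scene [0.5709 0.0032 0.095 ] base [-0.0481  0.0957]
jar [ 0.5346 -0.08    0.092 ] base [-0.0539  0.005 ]
dish [ 0.6018 -0.138   0.064 ] base [ 0.0291 -0.0266]
fl b [ 0.6789 -0.4334  0.142 ] base [ 0.2021 -0.2781]
fl a [0.4846 0.3824 0.142 ] base [-0.2583  0.4228]
pts [[ 0.55    0.01    0.05  ]
 [ 0.6441 -0.024   0.05  ]
 [ 0.6288 -0.0663  0.05  ]]
corner of slot top px [ 0.64161108 -0.02472745  0.05      ]
```

>>> move_arm([
  [[15,25,0],[0,0,-0.04]],
  [[40,75,-2],[0,0,-0.1]],
  [[66,130,-5],[0,0,-0.16]],
  [[95,187,-10],[0,0,-0.23]],
  [[125,245,-15],[0,0,-0.3]],
  [[155,303,-20],[0,0,-0.37]],
  [[185,360,-25],[0,0,-0.44]],
  [[215,418,-30],[0,0,-0.51]],
  [[245,475,-35],[0,0,-0.58]],
  [[275,535,-40],[0,0,-0.64]],
  [[300,585,-50],[0,0,-0.693]],
  [[312,608,-56],[0,0,-0.693]],
], jaw=0, grip_force=40)

```text
clock: 2.4
position: [0.5247, 0.0231, 0.2001]
tool_rot: [-3.141, -0.0, -0.346]
force: [-0.4, -0.6, -0.7]
grip_width: -0.0001
```

>>> move_arm([
  [[0,0,-20],[0,0,0]],
  [[0,0,-50],[0,0,0]],
  [[0,0,-80],[0,0,0]],
  [[0,0,-100],[0,0,0]],
  [[0,0,-108],[0,0,0]],
  [[0,0,-108],[0,0,0]],
])

```text
clock: 3.15
position: [0.5238, 0.02, 0.0923]
tool_rot: [3.141, 0.0, -0.347]
force: [-0.5, 0.0, -0.1]
grip_width: 0.0
```

```bash
cat > look.py <<'E'
from h import *; import sys
n=sys.argv[1]
s=observe(); p=np.array([.5835,-.1031,-.3473]); c,si=np.cos(p[2]),np.sin(p[2])
d=s['position'][:2]-p[:2]; print(np.round(s['clock'],2),np.round(s['position'],4),"tcp base",np.round([c*d[0]+si*d[1],-si*d[0]+c*d[1]],4),"F",np.round(s['force'],1))
o=[]
for cm,(y,x) in (("top",(120,200)),("scene",(150,160))):
    f=grab_frame(cm); np.save(f"{cm}_{n}.npy",f,allow_pickle=True)
    a=f['frame'][y:y+130,x:x+170,::-1]; cv2.imwrite(f"pics/{cm}_{n}.png",cv2.resize(a,None,fx=4.5,fy=4.5,interpolation=cv2.INTER_CUBIC))
    z={"top":.095,"scene":.095}[cm]
    for r in outline_of("pin_top",cm)[:1]:
        print(cm,round(r['score'],2),np.round(r['pixel'],1),r['pixels'].sum())
E
python3 look.py a
```

```text
3.15 [0.5238 0.02   0.0923] tcp base [-0.098   0.0954] F [-0.5  0.  -0.1]
scene 0.46 [269.6 201.5] 135
```

View pics/top_a.png

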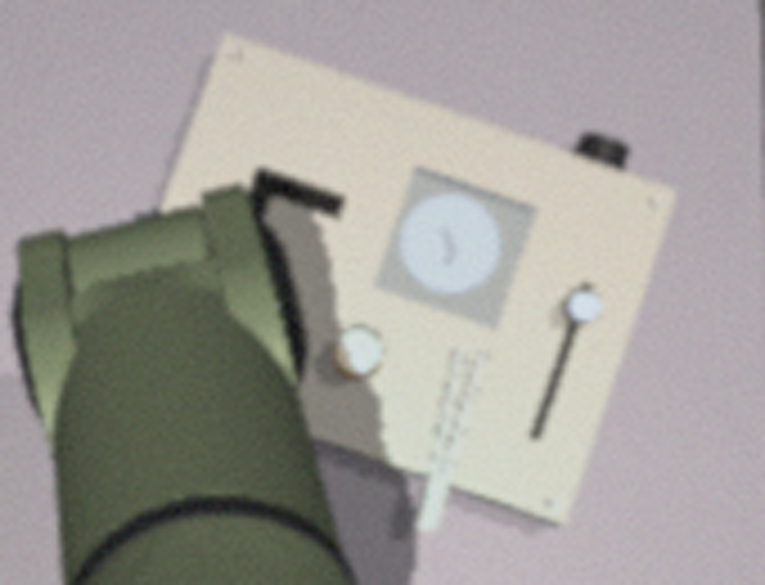

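View pics/scene_a.png

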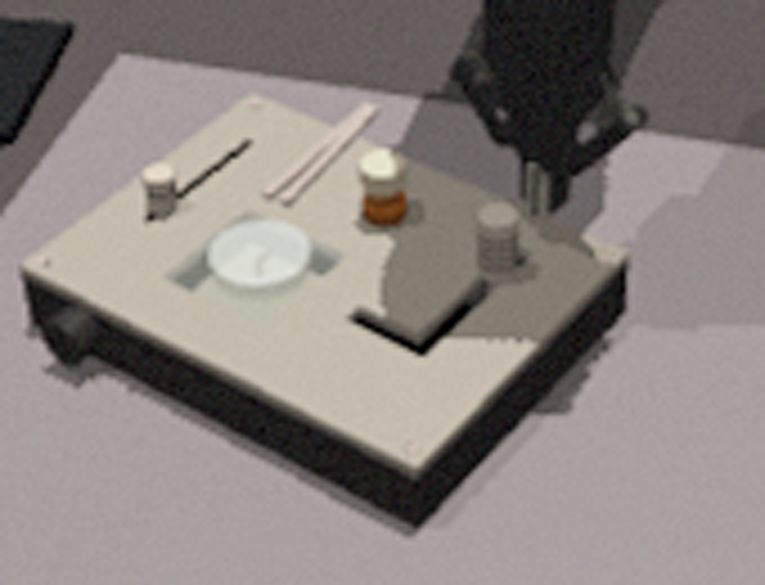

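The fingers are shut, centred behind the knob and low on the plate, with about 25 mm of gap. In the scene crop the knob is at (498,235) and the fingers at (538,190). Next I push along base +x (world 0.940, -0.340).

>>> move_arm([
  [[9.4,-3.4,0],[0,0,0]],
  [[18.8,-6.8,0],[0,0,0]],
  [[28.2,-10.2,0],[0,0,0]],
  [[37.6,-13.6,0],[0,0,0]],
  [[47,-17,0],[0,0,0]],
  [[56.4,-20.4,0],[0,0,0]],
  [[65.8,-23.8,0],[0,0,0]],
  [[75.2,-27.2,0],[0,0,0]],
  [[82.7,-30,0],[0,0,0]],
  [[88.4,-32,0],[0,0,0]],
  [[92.1,-33.4,0],[0,0,0]],
  [[94,-34,0],[0,0,0]],
])

```text
clock: 4.85
position: [0.6179, -0.0141, 0.0922]
tool_rot: [3.142, 0.0, -0.347]
force: [-0.9, 0.5, 0.4]
grip_width: -0.0003
```

```bash
python3 look.py b
```

```text
4.85 [ 0.6179 -0.0141  0.0922] tcp base [0.0021 0.0954] F [-0.9  0.5  0.4]
scene 0.54 [159.7 168.2] 609
```

View pics/scene_b.png

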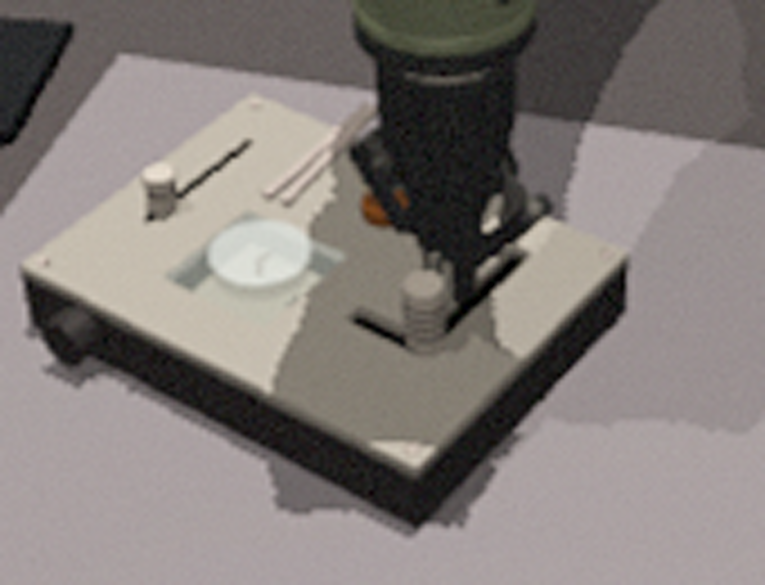

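```bash
cat > kn.py <<'E'
from h import *; import sys
fs=np.load("scene.npy",allow_pickle=True).item()
q=atz(fs,np.array((float(sys.argv[1]),float(sys.argv[2])))/4.5+(160,150)-.39,.095)
p=np.array([.5835,-.1031,-.3473]); c,s=np.cos(p[2]),np.sin(p[2]);d=q[:2]-p[:2]; print(np.round(q,4),"base",np.round([c*d[0]+s*d[1],-s*d[0]+c*d[1]],4))
E
python3 kn.py 426 284
```

```text
[ 0.6413 -0.0206  0.095 ] base [0.0262 0.0973]
```

>>> move_arm([
  [[1.4,-0.5,0],[0,0,0]],
  [[2.8,-1,0],[0,0,0]],
  [[4.2,-1.5,0],[0,0,0]],
  [[4.2,-1.5,0],[0,0,0]],
])

```text
clock: 5.55
position: [0.6222, -0.0155, 0.0923]
tool_rot: [-3.142, -0.0, -0.347]
force: [0.5, 0.4, -0.3]
grip_width: -0.0002
```

>>> move_arm([
  [[0.9,-0.3,0],[0,0,0]],
  [[1.9,-0.7,0],[0,0,0]],
  [[1.9,-0.7,0],[0,0,0]],
])

```text
clock: 5.92
position: [0.6235, -0.016, 0.0922]
tool_rot: [3.141, 0.001, -0.347]
force: [-5.2, 1.5, 3.8]
grip_width: 0.0002
```

>>> move_arm([
  [[-5,1.8,0],[0,0,0]],
  [[-14,5,0],[0,0,0]],
  [[-23.5,8.5,0],[0,0,0]],
  [[-23.5,8.5,0],[0,0,0]],
])

```text
clock: 6.42
position: [0.5998, -0.0073, 0.0925]
tool_rot: [-3.142, 0.0, -0.347]
force: [0.7, -0.6, 0.6]
grip_width: -0.0003
```

```bash
python3 look.py c; python3 -c "
from h import *
print(np.round(observe()['qpos'],3))"
```

```text
6.42 [ 0.5998 -0.0073  0.0925] tcp base [-0.0173  0.0956] F [ 0.7 -0.6  0.6]
scene 0.47 [253.2 220.3] 151
[-0.022  0.695 -0.092  1.781  0.095  0.669 -2.086]
```

View pics/scene_c.png

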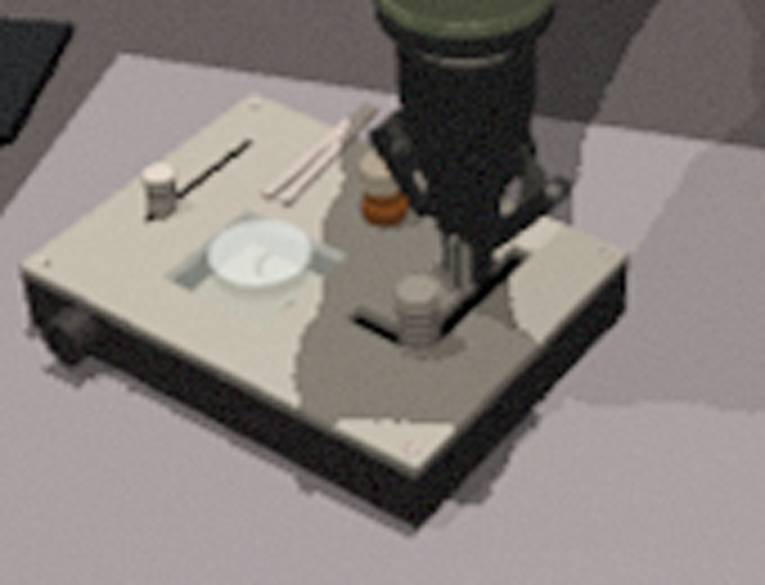

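The knob stayed at the corner, with its top at crop (419,290). I'll raise the tool clear of it, turn +90° so a flat finger side faces base -y, and move to the +y side.

>>> move_arm([
  [[0,0,25],[0,0,0]],
  [[0,0,60],[0,0,0.05]],
  [[3,2,75],[0,0,0.2]],
  [[10,5,78],[0,0,0.37]],
  [[18,9,78],[0,0,0.54]],
  [[26,13,78],[0,0,0.71]],
  [[34,17,78],[0,0,0.88]],
  [[42,21,78],[0,0,1.05]],
  [[49,24,78],[0,0,1.22]],
  [[55,27,78],[0,0,1.39]],
  [[60,30,78],[0,0,1.54]],
  [[61,30,78],[0,0,1.571]],
])

```text
clock: 8.12
position: [0.6616, 0.0222, 0.17]
tool_rot: [-3.141, -0.0, 1.224]
force: [-0.7, 0.1, -0.0]
grip_width: 0.0001
```

```bash
python3 look.py d; python3 kn.py 419 290
```

```text
8.12 [0.6616 0.0222 0.17  ] tcp base [0.0308 0.1444] F [-0.7  0.1 -0. ]
scene 0.7 [254.4 220. ] 138
[ 0.6472 -0.023   0.095 ] base [0.0326 0.097 ]
```

View pics/scene_d.png

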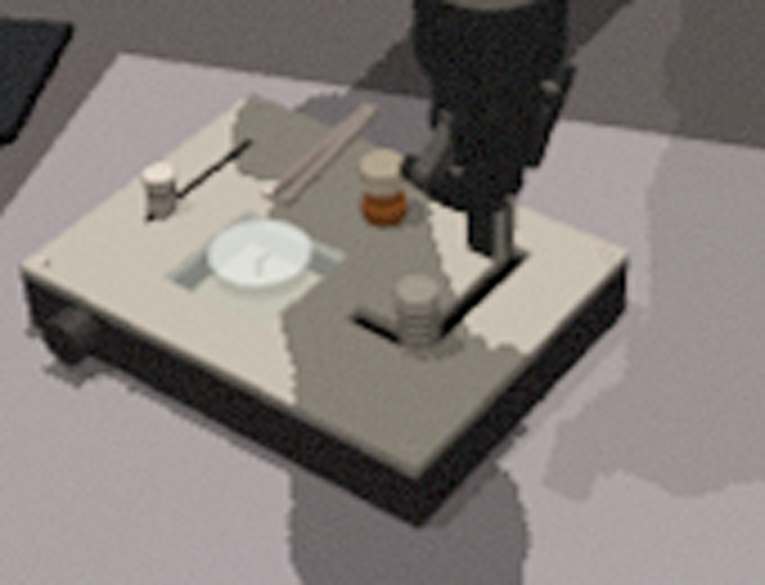

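>>> move_arm([
  [[0,0,-20],[0,0,0]],
  [[0,0,-50],[0,0,0]],
  [[0,0,-70],[0,0,0]],
  [[0,0,-78],[0,0,0]],
  [[0,0,-78],[0,0,0]],
  [[-3.4,-9.4,-78],[0,0,0]],
  [[-6.8,-18.8,-78],[0,0,0]],
  [[-9.4,-25.9,-78],[0,0,0]],
  [[-11.9,-32.9,-78],[0,0,0]],
  [[-14.5,-40,-78],[0,0,0]],
  [[-17,-47,-78],[0,0,0]],
  [[-17,-47,-78],[0,0,0]],
])

```text
clock: 9.82
position: [0.6441, -0.0255, 0.0922]
tool_rot: [-3.141, 0.001, 1.223]
force: [0.1, 0.4, 0.6]
grip_width: -0.0001
```

```bash
python3 look.py e
```

```text
9.82 [ 0.6441 -0.0255  0.0922] tcp base [0.0306 0.0936] F [0.1 0.4 0.6]
top 0.24 [108.5 212.5] 1096
scene 0.58 [246.6 218.6] 85
```

View pics/scene_e.png

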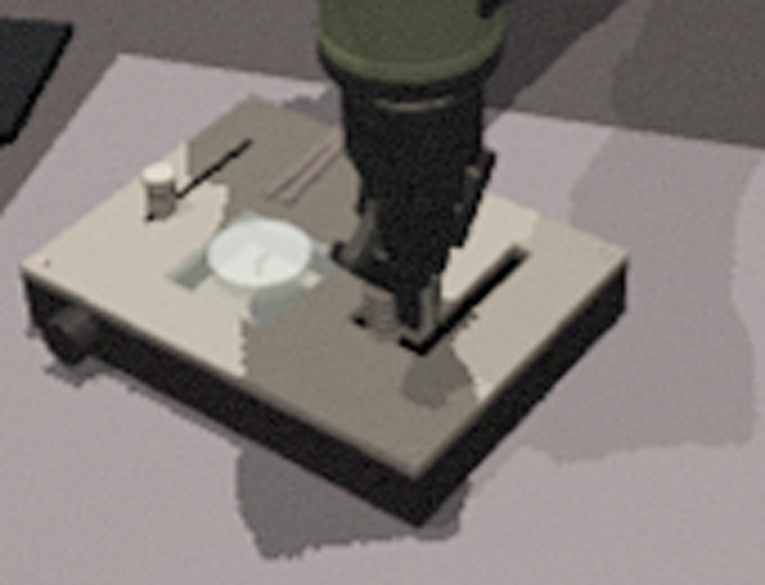

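>>> move_arm([
  [[-2,-5.6,0],[0,0,0]],
  [[-4.1,-11.3,0],[0,0,0]],
  [[-5.8,-16,0],[0,0,0]],
  [[-6.1,-16.9,0],[0,0,0]],
  [[-6.5,-17.9,0],[0,0,0]],
  [[-6.5,-17.9,0],[0,0,0]],
])

```text
clock: 10.78
position: [0.6379, -0.0427, 0.0923]
tool_rot: [-3.142, 0.0, 1.224]
force: [0.0, 0.5, -0.6]
grip_width: -0.0003
```

>>> move_arm([
  [[-0.3,-0.9,0],[0,0,0]],
  [[-0.5,-1.4,0],[0,0,0]],
  [[-0.5,-1.4,0],[0,0,0]],
])

```text
clock: 11.15
position: [0.6374, -0.044, 0.0923]
tool_rot: [3.142, 0.0, 1.224]
force: [0.7, 0.4, -0.9]
grip_width: 0.0
```

>>> move_arm([
  [[-0.3,-0.9,0],[0,0,0]],
  [[-0.5,-1.4,0],[0,0,0]],
  [[-0.5,-1.4,0],[0,0,0]],
])

```text
clock: 11.52
position: [0.6369, -0.0455, 0.0923]
tool_rot: [-3.142, 0.0, 1.224]
force: [-0.7, 1.3, -0.4]
grip_width: -0.0
```

>>> move_arm([
  [[-0.2,-0.5,0],[0,0,0]],
  [[-0.4,-1,0],[0,0,0]],
  [[-0.4,-1,0],[0,0,0]],
])

```text
clock: 11.9
position: [0.6366, -0.0463, 0.0923]
tool_rot: [3.141, -0.0, 1.224]
force: [1.3, 1.9, -1.0]
grip_width: 0.0001
```

>>> move_arm([
  [[-0.3,-0.9,0],[0,0,0]],
  [[-0.3,-0.9,0],[0,0,0]],
])

```text
clock: 12.15
position: [0.6365, -0.0466, 0.0923]
tool_rot: [3.141, -0.001, 1.224]
force: [2.4, 4.3, -1.8]
grip_width: -0.0001
```

Force rose to about 5 N and the motion stalled, so the knob is at the end stop. Now I hold briefly, then back straight off.

>>> move_arm([
  [[0,0,0],[0,0,0]],
  [[0,0,0],[0,0,0]],
  [[1.7,4.7,0],[0,0,0]],
  [[5,14,0],[0,0,0]],
  [[10,28,0],[0,0,0]],
  [[12,33,0],[0,0,0]],
  [[12,33,10],[0,0,0]],
  [[12,33,40],[0,0,0]],
  [[12,33,80],[0,0,0]],
  [[12,60,100],[0,0,0]],
  [[12,100,110],[0,0,0]],
  [[12,140,115],[0,0,0]],
])

```text
clock: 13.65
position: [0.6481, 0.0945, 0.2084]
tool_rot: [3.141, -0.001, 1.224]
force: [-0.3, 0.5, -0.9]
grip_width: 0.0003
```

>>> move_arm([
  [[-10,40,0],[0,0,0]],
  [[-25,80,0],[0,0,0]],
  [[-40,110,0],[0,0,0]],
  [[-40,110,0],[0,0,0]],
])

```text
clock: 14.15
position: [0.6065, 0.2063, 0.2077]
tool_rot: [-3.141, -0.001, 1.228]
force: [-0.2, -0.2, -0.4]
grip_width: -0.0001
```

```bash
python3 look.py f
```

```text
14.15 [0.6065 0.2063 0.2077] tcp base [-0.0837  0.2988] F [-0.2 -0.2 -0.4]
top 0.64 [272.4 164.2] 67
scene 0.57 [239.4 212.8] 145
```

View pics/scene_f.png

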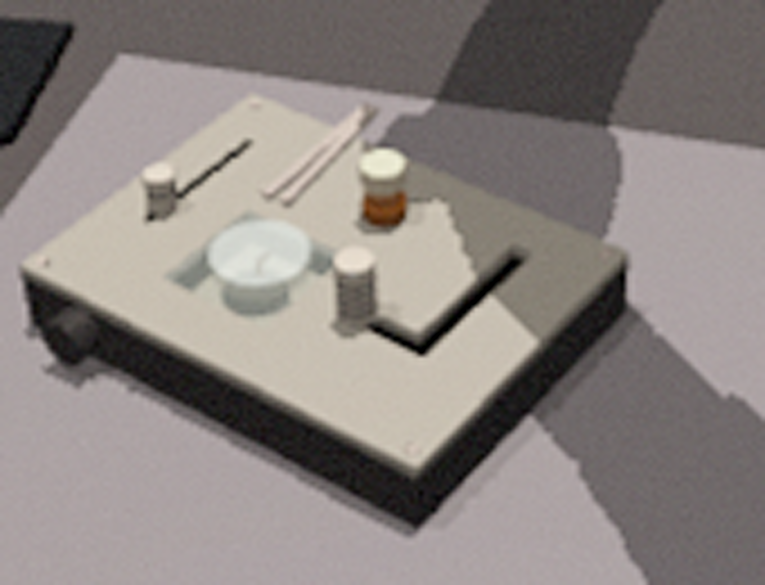

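View pics/top_f.png

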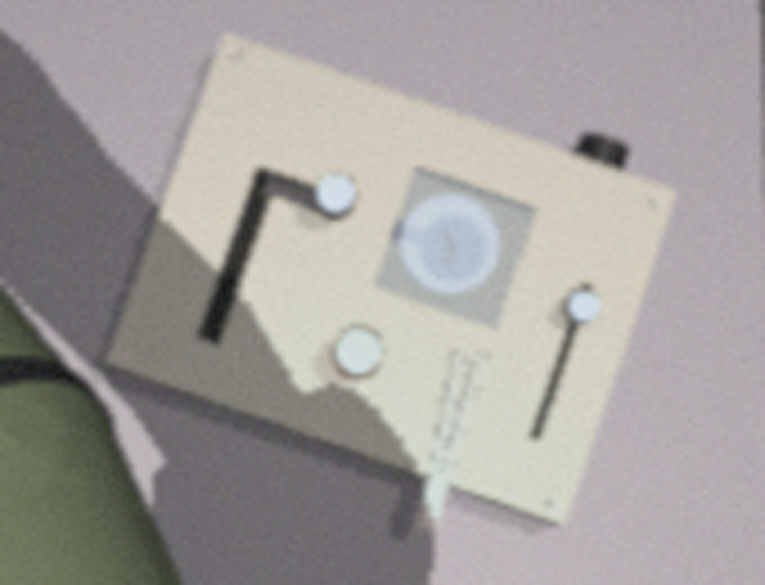

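```bash
python3 kn.py 355 261; sed -i 's/^pt=/pf=atz(ft,np.array((335,193))\/4.5+(200,120)-.39,.095);pt=/; s/(("pin top",pt)/(("final",pf),("pin top",pt)/' fit.py; python3 fit.py | grep final
```

```text
[ 0.6322 -0.0656  0.095 ] base [0.033  0.0518]
final [ 0.6287 -0.067   0.095 ] base [0.0302 0.0493]
```

```bash
python3 -c "
from workcell import *
print(job_done())"
```

```text
the job is handed in; nothing more can be done
None
```

I pushed the knob along the long leg to the corner and then along the short leg to its end stop. I used the closed fingertips low on its side and never lifted it. I handed the job in at about 14 s of the 42 s; no verdict is reported.

- **Contact at the stops:** the wrist force rose to about 5 N at the corner wall and again at the end of the short leg. At the end the motion also stalled, so I took the knob to be home there.
- **Backing off:** I backed straight away from the knob both times before raising the tool. The gripper finished clear, about 0.2 m to the left of it, with only noise on the force reading.
- **Final position:** the top camera puts the knob at base x 30.2, y 49.3 mm, and the scene camera at x 33.0, y 51.8 mm. The target is x 30, y 50 mm. The two cameras differ by about 3 mm; the scene camera read about 2 mm high in y at the corner too.
- **Everything else:** the dimmer knob, dish, jar and forceps look unmoved in the last pictures, and a dark patch now shows under the dish. I did not check the flasks, beaker or phone again at the end, but no move went near them at low height.
- **Not measured directly:** I could not read the knob's lift or joint values. That it is seated rests on how it looks in the pictures.

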